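# Lock out the exposure unit for a lamp change

### The job

The exposure unit's lamps are due to be changed, so lock it out: on the switch box with the red bat, pull the bat outward to free it from its lock, flip it over to the side of the box's steel ring and let it drop fully home in its other notch. Then take the yellow-handled snap hook out of its blue caddy, push it down over the ring of that same box until the ring's top bar is through and the gate snaps shut, and leave it hanging there. Leave the switch with the black bat as it is, and do not knock over or shove aside anything else on the bench.

Things in the scene. Friction and masses are not known exactly. Their poses are not given: they have to be found in the camera images.
- red_box: grey switch box of the exposure lamps, fixed to the bench, 90 (x) x 200 (y) x 50 mm high; origin at the centre of its underside, z up. On its top: the red bat at y = +45 mm, and the steel ring at y = -60 mm. A green patch marks the bat's far side (on), a red patch the side towards the ring (off). It may stand at any of three places on the bench, turned up to 0.4 rad either way from facing the robot squarely (its x axis points away from the robot).
- red_swing (a joint): swing of the red bat about an axis along the box's x through red_pivot: 0 = leaning 0.38 rad from vertical towards the box's +y (on, as found), 0.76 = leaning 0.38 rad towards -y, the ring (off). A steel lock tooth between the two notches stops it after about 0.04 rad unless the bat is pulled out; left anywhere it stays (slight friction).
- red_bat (a joint): how far the red bat is pulled out along its own axis (m): 0 = home in a notch, end stop at 0.016; about 0.009 clears the lock tooth, 0.012 or more is comfortable. A spring draws it back, 5 N at home and 9 N at full pull.
- red_grip (a point): point to grip on the red bat, on its axis, 80 mm from the pivot when home (it moves with the bat, and the point's z axis points outward along the bat). The bat's red grip is round, flaring from 12 mm across at 56 mm from the pivot to 17 mm at 88 mm, and ends at 98 mm. Below it is an 8 mm shaft with a cross pin (28 mm long along the box's x, 38 mm from the pivot) that locks behind the tooth. The tooth's top stands 73 mm above the bench.
- red_pivot (a point): pivot of the red bat, inside the box, 30 mm above the bench; x axis = swing axis
- red_ring (a point): centre of the top bar of the red box's ring: a steel loop of 7 mm round bar standing on the box in its x-z plane. The bar's centre is 104 mm above the bench and level over 28 mm along the box's x, its corners slope down 45 degrees, its uprights stand 48 mm apart between centres; the opening is 50 mm high.
- black_box: the same box for the vacuum blower, with a black bat and its own ring: to be left alone. Same origin and layout.
- black_swing (a joint): swing of the black bat, 0 as found; must stay
- black_bat (a joint): pull of the black bat, 0 as found; must stay
- black_ring (a point): centre of the top bar of the black box's ring (not to be used)
- caddy: blue caddy fixed to the bench, base 85 x 60 mm, with an upright slot 52 (x) x 16 (y) mm inside, walls 44 mm high, floor about 5 mm; origin at the centre of its underside. The hook stands upright in it, mouth down, and lifts straight out.
- hook: snap hook, 110 g (may vary), 100 mm high: a steel inverted U of 11 mm round bar, 46 mm wide (x), legs 24 mm apart inside, mouth at the bottom, with a yellow handle block 30 (x) x 12 (y) x 42 mm (z) on top, z = 58 to 100 mm. Origin: middle of the mouth at the level of the leg ends; x across the mouth, y along the thickness, z up to the handle. It hangs upright by itself once on the ring, the bar running along the hook's y.
- gate (a joint): red sprung gate that closes the mouth, hinged on the leg at -x, 13.5 mm above the leg ends, 22 mm long: 0 = shut, up to 1.4 rad swung inward (up). It opens inward only, with about 1 to 5 N, and flicks shut under a bar once that bar is some 28 mm past it, that is within about 6 mm of the top of the U.
- hook_bight (a point): where a 7 mm bar's centre lies in the hook when the hook hangs on it: on the hook's z axis, 46 mm above the leg ends
- hook_handle (a point): middle of the handle, 82 mm above the leg ends; grip it across y (12 mm)
- solvent_can: green spray can, 66 mm diameter, 190 mm tall, standing near the red box on its far side; origin at the centre of its underside
- emulsion_bottle: white bottle, 64 mm diameter, 180 mm tall, standing near the black box on its far side; origin at the centre of its underside
- ink_jar: jar with blue lid, 60 mm diameter, 70 mm tall, on the near side of the black box; origin at the centre of its underside
- tape_roll: amber tape roll lying flat, 90 mm across, 25 mm high, beyond the caddy; origin at the centre of its underside
- squeegee: wooden squeegee lying on the bench, 220 mm long, 22 mm high; origin at the centre of the handle's underside
- marker: black marker lying on the bench near the robot, 130 mm long, 16 mm thick; origin under its middle
- ink_cup: blue cup, 60 mm across, 60 mm tall; origin at the centre of its underside
Mind the look-alikes: they are no part of the job. What is shaped like the red_box but pink is not meant.

How it is judged:
By the outcome, as a careful person would: the job done as asked, in the order asked, and still so for the second after the job is handed in, with the robot touching nothing.
It also fails if it takes over 56 s, if anything falls off the work surface, if the arm or the gripper's body presses on something with over 40 N, if the wrist force passes 120 N, or if a joint passes its speed limit or range.

### The arm

A 7-joint arm with a two-finger parallel gripper is mounted at the origin on the work surface. World frame = base frame: x ahead of the robot, y to its left, z up, the work surface at z = 0. Lengths are in m, angles in rad, forces in N, time in s.
With the tool pointing down it reaches from about 0.4 to 0.925 m from the base axis. Payload 4.1 kg.
Tool frame: the origin (TCP) lies at the very end of the fingers, on their centre line; the grasp point (between the pads) lies 19 mm behind it (bot.grip_point_offset is the distance from the TCP to the grasp point, in m); z points along the fingers, y is the line along which they close (so a half turn about z gives the same grasp; the last joint's range is limited). The gripper opens to 85 mm and grips with 20 to 120 N. Pads are 22 mm wide; open, the fingers measure 114 mm over their backs; the gripper's body (76 mm by 85 mm) begins 54 mm behind the grasp point. The pads swing forward as they close: fully open they stand 13 mm farther back than shut.
Start: joints at [-1.327, 0.398, 0.045, 1.537, -0.019, 1.207, -0.051], TCP at [0.218, 0.612, 0.231] pointing down, gripper open.
Joint ranges: [-2.82, 2.82], [-0.49, 2.23], [-1.37, 1.46], [0, 2.46], [-1.36, 4.5], [0.23, 2], [-2.94, 2.94]. Speed limits (rad/s): [2.57, 2.57, 3.14, 3.14, 3.14, 3.14, 3.14].

### API

Orientations are given as a 3x3 rotation matrix whose columns are the frame's x, y, z axes.
In Python, from rig import sensors, vision, job, bot gives the robot as it stands.
- The arm moves only by the tool send_rows, never from a script. Its argument "motion" is a list that holds one entry, the list of rows, each a list of 7 numbers: the closure, from -1 (fully open) to 1 (shut), then the shift along the tool's x, y, z in mm, then the turn, a rotation vector about the tool's x, y, z in rad. A call has 1 to 12 rows; each row is the pose to reach, as a shift and turn from the pose commanded when the call began, along the tool's axes at that moment; what a row does not reach only later rows make up. A row lasts 1/10 s, in which the tool goes at most 50 mm and 8.59 degrees, less where a joint would pass 70% of its speed; a pose out of reach is approached as far as the arm can. A call with a gripper value outside its range is refused whole. The fingers move at their own pace and stop on an object; "newtons" is the grip in N (left out, the last holds). Time passes only in rows, so rows that repeat a pose let the fingers close. It gives the time, the measured TCP pose, the force, the opening and the grip force at its end, in the units of the state.
- sensors.get_state(): the state, without advancing time (a new reading comes with each control period).
- vision.grab_frame(name): name is "side" or "top" or "wrist"; returns a dict with "pixels" (384x512x3 uint8, red, green, blue), "fx", "fy", "cx", "cy" (pixels), "world_to_cam" (4x4, takes a point from world to camera coordinates); the wrist camera has in their place "hand_eye" (4x4, takes a point from camera to tool coordinates, whose origin is the TCP and whose axes are the flange's). Camera axes: x right, y down, z forward; pixel columns grow to the right and rows downward; lengths in m; the calibration is good to about 2 mm. A picture is of the moment at which its call begins: read the wrist's pose just before it. There is no depth.
- job.job_done(): hands the job in; it is judged then, once.
The state is a dict: "time": time; "joint_positions": joint angles; "joint_velocities": joint speeds; "joint_efforts": joint torques, N m; "eef_pos": TCP position; "tool_rot": TCP orientation; "contact_force": force on the tool from outside, world axes, zero at the start; "wrist_torque": the same for the moment, N m; "gripper_width": finger opening in m; "finger_force": force on a finger pad.
Only numpy, scipy, OpenCV 4.12 (cv2) and the standard library are available. Lean on these libraries where they do the work, as an engineer would, in place of code of your own. Each camera call takes 0.05 s, during which the arm holds its last target. There are 200 camera calls.

## Working session

There is one attempt and no reset: what is moved stays moved. The work goes in short steps, Python scripts to look and compute and a tool call to move; the robot and the scene stay as the last step left them, time stands still between calls to the robot, and variables do not carry over. Pictures are saved under pics/ and viewed, at most 10 in all, crops included, and the job is handed in when it is done.

Besides the shell and the picture viewer there is one more tool, called after "Emit:" by a JSON object that holds its "method" and its "body". send_rows: Moves the arm, as the interface text tells. Its arguments: {"type":"object","properties":{"motion":{"type":"array","items":{"type":"array","items":{"type":"array","items":{"type":"number"}}}},"newtons":{"type":"number"}},"required":["motion"]}

```bash
mkdir -p pics; ls; python3 - <<'E'
from rig import sensors, vision, bot
import cv2, numpy as np, pickle
s=sensors.get_state(); print(s['time'],s['eef_pos'],np.round(s['tool_rot'],3),s['gripper_width'])
F={}
for n in ("side","top"):
    f=vision.grab_frame(n);F[n]=f
    cv2.imwrite(f"pics/{n}0.png",f["pixels"][:,:,::-1]); print(n,f['fx'],f['cx'],f['cy'],np.round(f['world_to_cam'],3).tolist())
pickle.dump(F,open('f0.pkl','wb'))
E
```

```text
pics
0.0 [0.21826255 0.61158882 0.23025179] [[-0.942  0.336 -0.   ]
 [ 0.336  0.942 -0.002]
 [-0.    -0.002 -1.   ]] 0.08571447013647311
side 406.34105921793935 261.28192713961033 192.78608754388827 [[0.8, -0.599, -0.023, -0.466], [-0.315, -0.388, -0.866, 0.207], [0.51, 0.7, -0.499, 1.03], [0.0, 0.0, 0.0, 1.0]]
top 409.4707115267142 254.2772126358706 190.51175924891547 [[-0.006, -1.0, 0.007, -0.073], [-0.994, 0.005, -0.11, 0.539], [0.11, -0.007, -0.994, 1.351], [0.0, 0.0, 0.0, 1.0]]
```

View pics/top0.png

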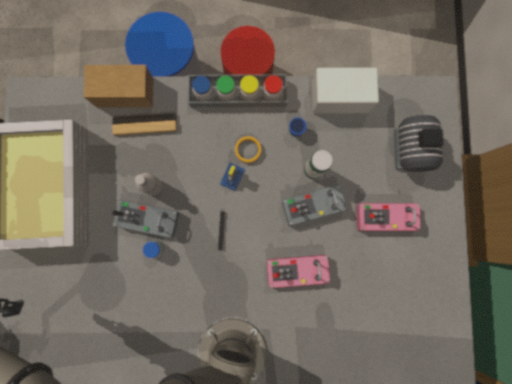

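View pics/side0.png

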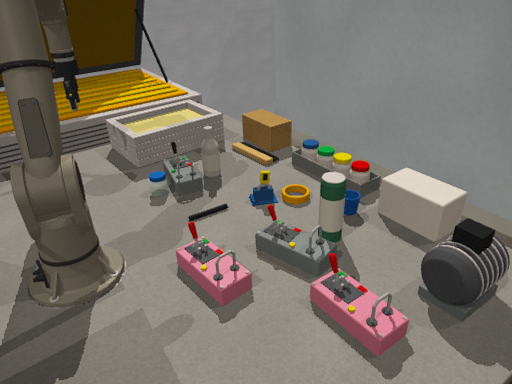

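Candidates: grey box at top (313,206) / side (297,245); pink boxes at top (388,217) and (298,271); grey box with black bat at top (147,218). The first is grey with a red bat, so I take it as the one meant and confirm it in a crop.

```bash
cat > h.py <<'E'
import numpy as np,cv2,pickle
from scipy.spatial.transform import Rotation as R
def ray(f,u,v):
    W=f['world_to_cam']; d=W[:3,:3].T@np.array([(u-f['cx'])/f['fx'],(v-f['cy'])/f['fy'],1]); return -W[:3,:3].T@W[:3,3],d
def onz(f,uv,z):
    o,d=ray(f,*uv); return o+d*(z-o[2])/d[2]
def tri(*p):
    A=np.zeros((3,3));b=np.zeros(3)
    for f,uv in p:
        o,d=ray(f,*uv); d=d/np.linalg.norm(d);P=np.eye(3)-np.outer(d,d);A+=P;b+=P@o
    x=np.linalg.solve(A,b); return x,[float(np.linalg.norm(np.cross(x-ray(f,*uv)[0],ray(f,*uv)[1]/np.linalg.norm(ray(f,*uv)[1])))) for f,uv in p]
def proj(f,p):
    c=f['world_to_cam']@np.append(p,1); return np.array([f['fx']*c[0]/c[2]+f['cx'],f['fy']*c[1]/c[2]+f['cy']])
def wrist():
    from rig import sensors,vision
    s=sensors.get_state(); f=vision.grab_frame('wrist')
    T=np.eye(4);T[:3,:3]=s['tool_rot'];T[:3,3]=s['eef_pos']
    f=dict(f);f['world_to_cam']=np.linalg.inv(T@np.array(f['hand_eye'])); f['state']=s; return f
def mask(f,name):
    h=cv2.cvtColor(f['pixels'],cv2.COLOR_RGB2HSV).astype(int);H,S,V=h[...,0],h[...,1],h[...,2]
    m={'red':((H<5)|(H>175))&(S>190)&(V>80),'green':(H>50)&(H<75)&(S>150)&(V>70),'yellow':(H>22)&(H<34)&(S>170)&(V>120),'blue':(H>100)&(H<125)&(S>150)&(V>40)}[name]
    return m.astype(np.uint8)
def blobs(f,name,amin=8):
    n,l,s,c=cv2.connectedComponentsWithStats(mask(f,name),connectivity=8)
    return [(int(s[i,4]),c[i].round(1).tolist(),s[i,:4].tolist()) for i in range(1,n) if s[i,4]>=amin]
E
python3 - <<'E'
from h import *
F=pickle.load(open('f0.pkl','rb'))
a=F['side']['pixels'][155:275,225:375,::-1];b=F['top']['pixels'][150:240,210:360,::-1]
cv2.imwrite('pics/c0.png',np.vstack([cv2.resize(a,None,fx=4,fy=4)[:350],cv2.resize(b,(600,250))]) if 0 else np.vstack([cv2.resize(a,(450,360),interpolation=2),cv2.resize(b,(450,240)[::1],interpolation=2)]))
for n in F:
  for c in('red','yellow','green','blue'): print(n,c,[x for x in blobs(F[n],c,4) if (240<x[1][0]<360 and 150<x[1][1]<290) or (n=='top' and 215<x[1][0]<350 and 150<x[1][1]<240)])
print(onz(F['top'],(313,206),.05),onz(F['top'],(232,178),.06))
E
```

```text
side red [(64, [271.6, 211.4], [268, 205, 8, 15]), (16, [296.9, 229.6], [294, 228, 7, 4]), (112, [333.3, 261.9], [329, 253, 9, 20])]
side yellow [(160, [342.1, 157.8], [334, 153, 18, 11]), (72, [263.8, 176.6], [260, 171, 10, 13]), (4, [283.8, 192.5], [283, 191, 3, 4]), (18, [292.0, 244.3], [290, 243, 5, 4])]
side green [(134, [325.5, 150.5], [318, 146, 16, 10]), (17, [341.6, 273.6], [338, 272, 9, 4])]
side blue [(357, [262.5, 196.3], [250, 186, 27, 20]), (324, [351.0, 201.6], [344, 190, 17, 25])]
top red []
top yellow [(18, [231.6, 170.7], [230, 167, 4, 8])]
top green []
top blue []
[ 0.48332432 -0.27059901  0.05      ] [ 0.57689702 -0.00283671  0.06      ]
```

View pics/c0.png

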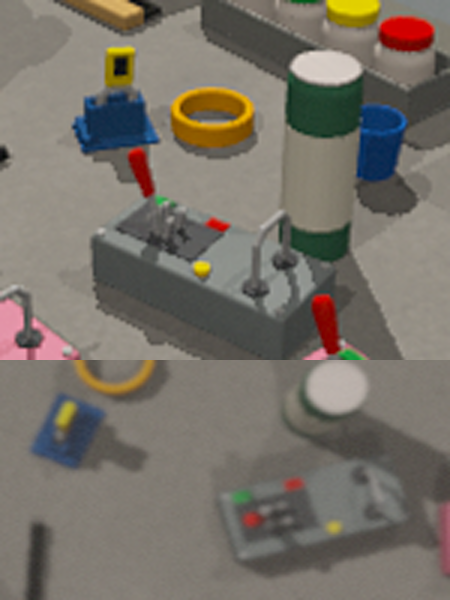

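The crop shows the grey box with a red bat (side (272,211)) and steel ring (side (318,235)), and the hook in the blue caddy (side (264,180)). I'll go to the hook first for a wrist look, since it is on the way.

```bash
python3 - <<'E'
from h import *
F=pickle.load(open('f0.pkl','rb'))
f=wrist(); print(np.round(f['hand_eye'],3).tolist(),f['fx'],f['cx'],f['cy'])
S,T=F['side'],F['top']
print('hook',tri((S,(263.8,176.6)),(T,(231.6,171.5))))
def d(n,p): print(n,np.round(p,3))
# crop scale: side 3x from (225,155); top 3x? (2.667 y)
d('battip',tri((S,(271.6,211.4)),(T,(210+252/3,150+(520-360)/2.667)))[0])
d('can top',onz(T,(210+337/3,150+(387-360)/2.667),.19))
d('can base from side',onz(S,(331,239),0))
print('box corners top', [np.round(onz(T,(210+x/3,150+(y-360)/2.667),.05)[:2],3).tolist() for x,y in((222,497),(242,557),(407,512),(378,462))])
Rt=f['state']['tool_rot']
def rel(x,y,z,yaw): # tool y at yaw, z down
    Y=np.array([np.cos(yaw),np.sin(yaw),0]);Z=np.array([0,0,-1.]);M=np.c_[np.cross(Y,Z),Y,Z]
    print(np.round(Rt.T@(np.array([x,y,z])-f['state']['eef_pos'])*1000),R.from_matrix(Rt.T@M).as_rotvec().round(3))
rel(.52,.30,.33,.7);rel(.53,0,.33,.18);rel(.43,-.27,.33,.18)
E
```

```text
[[0.001, -0.961, -0.276, 0.071], [1.0, 0.001, -0.001, -0.0], [0.001, -0.276, 0.961, -0.144], [0.0, 0.0, 0.0, 1.0]] 319.3877760675651 256.549861737115 195.43849694922534
hook (array([ 0.59423413, -0.00225271,  0.08384556]), [0.0007595618034549587, 0.0007595618034549753])
battip [ 0.468 -0.202  0.103]
can top [ 0.611 -0.281  0.19 ]
can base from side [ 0.608 -0.292  0.   ]
box corners top [[0.499, -0.175], [0.425, -0.196], [0.479, -0.379], [0.542, -0.349]]
[-389. -192.  -99.] [-0.002  0.001  0.528]
[-499. -472.  -99.] [-1.000e-03  1.000e-03  1.048e+00]
[-496. -759.  -98.] [-1.000e-03  1.000e-03  1.048e+00]
```

Emit:
{"method": "send_rows", "body": {"motion": [[[0,-43,-21,-40,0,0,0.06],[0,-87,-43,-80,0,0,0.12],[0,-130,-64,-99,0,0,0.18],[0,-173,-86,-99,0,0,0.24],[0,-217,-107,-99,0,0,0.3],[0,-260,-128,-99,0,0,0.36],[0,-303,-150,-99,0,0,0.42],[0,-346,-171,-99,0,0,0.48],[0,-389,-192,-99,0,0,0.54],[0,-410,-235,-99,0,0,0.65],[0,-430,-280,-99,0,0,0.75],[0,-450,-325,-99,0,0,0.85]]]}}

```text
time: 1.35
eef_pos: [0.5327, 0.1598, 0.3298]
tool_rot: [[-0.365, 0.931, -0.0], [0.931, 0.365, -0.0], [-0.0, -0.001, -1.0]]
contact_force: [-0.3, -0.7, -0.1]
gripper_width: 0.043
finger_force: 0.0
```

Emit:
{"method": "send_rows", "body": {"motion": [[[0,-42,-20,0,0,0,0.1],[0,-100,-90,0,0,0,0.15],[0,-130,-130,0,0,0,0.15],[0,-130,-130,0,0,0,0.15],[0,-130,-130,0,0,0,0.15]]]}}

```text
time: 1.85
eef_pos: [0.4571, -0.013, 0.3304]
tool_rot: [[-0.217, 0.976, -0.001], [0.976, 0.217, 0.001], [0.001, -0.001, -1.0]]
contact_force: [-0.8, 0.5, 0.1]
gripper_width: 0.0426
finger_force: 0.0
```

```bash
python3 - <<'E'
from h import *
f=wrist(); pickle.dump(f,open('w1.pkl','wb')); s=f['state']; print(s['time'],s['eef_pos'],np.round(s['tool_rot'],3),s['gripper_width'],s['contact_force'])
cv2.imwrite('pics/w1.png',f['pixels'][:,:,::-1])
for c in('yellow','blue','red','green'): print(c,blobs(f,c,30))
E
```

```text
1.85 [ 0.45705387 -0.01300396  0.33043886] [[-0.217  0.976 -0.001]
 [ 0.976  0.217  0.001]
 [ 0.001 -0.001 -1.   ]] 0.0425778807548207 [-0.80139876  0.47130023  0.08536046]
yellow []
blue [(1677, [342.0, 161.8], [311, 132, 66, 62]), (62, [420.3, 341.7], [417, 336, 9, 11])]
red [(152, [82.9, 233.1], [72, 228, 22, 12]), (63, [122.9, 259.7], [120, 255, 7, 11]), (78, [232.6, 304.1], [225, 298, 13, 16]), (66, [509.5, 313.1], [507, 304, 5, 20]), (55, [258.2, 316.7], [255, 312, 7, 10])]
green []
```

View pics/w1.png

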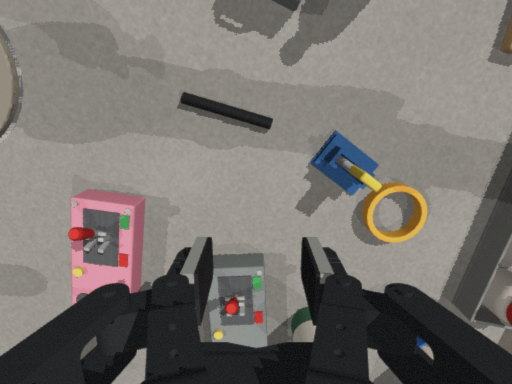

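The wrist view shows the caddy at (342,162) with the yellow handle at about (365,178), the grey box with the red bat at (233,307), and a pink box at left (100,240). Next I move over the red box.

Emit:
{"method": "send_rows", "body": {"motion": [[[0,-48,-5,0,0,0,0],[0,-96,-9,20,0,0,0],[0,-144,-14,40,0,0,0],[0,-192,-18,60,0,0,0],[0,-240,-23,70,0,0,0],[0,-288,-27,70,0,0,0],[0,-288,-27,70,0,0,0],[0,-288,-27,70,0,0,0]]]}}

```text
time: 2.7
eef_pos: [0.4989, -0.294, 0.2594]
tool_rot: [[-0.224, 0.974, -0.002], [0.974, 0.224, -0.0], [-0.0, -0.002, -1.0]]
contact_force: [1.2, 0.3, 0.1]
gripper_width: 0.0426
finger_force: 0.0
```

```bash
python3 - <<'E'
from h import *
f=wrist(); pickle.dump(f,open('w2.pkl','wb')); s=f['state']; print(s['time'],s['eef_pos'],np.round(s['tool_rot'],3),s['gripper_width'])
cv2.imwrite('pics/w2.png',f['pixels'][:,:,::-1])
h=cv2.cvtColor(f['pixels'],cv2.COLOR_RGB2HSV)
for n,(lo,hi) in {'red':((0,150,60),(6,255,255)),'green':((50,120,50),(80,255,255)),'yel':((20,130,90),(36,255,255))}.items():
    k,l,st,c=cv2.connectedComponentsWithStats(cv2.inRange(h,lo,hi))
    for i in range(1,k):
        if st[i,4]>30: print(n,st[i].tolist(),c[i].round(1),onz(f,c[i],.05).round(4))
E
```

```text
2.7 [ 0.49890243 -0.29399622  0.25935056] [[-0.224  0.974 -0.002]
 [ 0.974  0.224 -0.   ]
 [-0.    -0.002 -1.   ]] 0.04261706539612392
red [77, 24, 13, 23, 257] [82.6 34.8] [ 0.2964 -0.2006  0.05  ]
red [233, 56, 20, 35, 514] [243.   71.5] [ 0.4609 -0.1982  0.05  ]
red [273, 126, 11, 19, 202] [278.  134.7] [ 0.5119 -0.2526  0.05  ]
red [198, 319, 11, 13, 96] [203.  325.1] [ 0.4763 -0.512   0.05  ]
green [272, 66, 11, 21, 219] [277.   75.6] [ 0.4962 -0.1941  0.05  ]
green [209, 279, 9, 13, 72] [212.9 285.2] [ 0.4778 -0.4511  0.05  ]
yel [440, 0, 72, 27, 646] [475.   14.4] [ 0.6729 -0.0951  0.05  ]
yel [14, 47, 13, 13, 88] [20.9 53.3] [ 0.2363 -0.2321  0.05  ]
yel [215, 156, 12, 13, 114] [220.6 161.7] [ 0.4567 -0.2959  0.05  ]
```

View pics/w2.png

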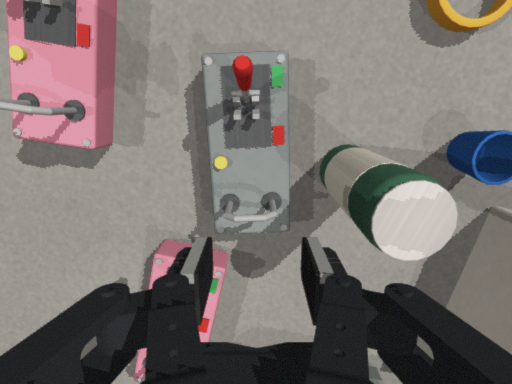

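The grey box fills (202–289, 51–233), with the bat tip at (243,66) and the ring bar from about (231,218) to (278,215). The can stands at right, clear of the box.

```bash
python3 - <<'E'
from h import *
f=pickle.load(open('w2.pkl','rb'))
C=[onz(f,p,.05)[:2] for p in((202,53),(288,51),(289,233),(214,234))]
for c in C: print(c.round(4))
print('len',[np.linalg.norm(C[i]-C[(i+1)%4]).round(4) for i in range(4)])
d1=C[0]-C[3];d2=C[1]-C[2];print('yaw',[np.arctan2(-d[0],d[1]).round(3) for d in(d1,d2)])
yaw=.262; c=np.mean(C,axis=0); X=np.array([np.cos(yaw),np.sin(yaw),0]);Y=np.array([-X[1],X[0],0]);Z=np.array([0,0,1.])
g=np.array([onz(f,p,.05)[:2] for p in((277,75.6),(278,134.7))])
print('centre',c,'patches in box frame',[(float((q-c)@X[:2]),float((q-c)@Y[:2])) for q in g])
b=np.append(c,0)
piv=b+.045*Y+.03*Z
tip=piv+.098*(np.sin(.38)*Y+np.cos(.38)*Z)
print('pred tip',proj(f,tip),'pred grip low',proj(f,piv+.056*(np.sin(.38)*Y+np.cos(.38)*Z)),'pred ring',[proj(f,b-.06*Y+.104*Z+k*X).round(1).tolist() for k in(-.014,0,.014)],'pivot top',proj(f,piv+.02*Z))
# grey tooth etc; save ring crop
cv2.imwrite('pics/c2.png',cv2.resize(f['pixels'][40:240,190:310,::-1],None,fx=3,fy=3,interpolation=2)[:600])
E
```

```text
[ 0.4165 -0.1903]
[ 0.5014 -0.1688]
[ 0.5527 -0.3616]
[ 0.466 -0.383]
len [np.float64(0.0876), np.float64(0.1995), np.float64(0.0893), np.float64(0.199)]
yaw [np.float64(0.252), np.float64(0.26)]
centre [ 0.4841492  -0.27591144] patches in box frame [(0.032823692396331726, 0.0758928729594129), (0.03286508583443685, 0.01535402171270409)]
pred tip [242.006308    62.74350623] pred grip low [244.67064167  85.38537511] pred ring [[235.5, 218.2], [249.6, 217.8], [263.6, 217.3]] pivot top [246.69349793 107.60477106]
```

View pics/c2.png

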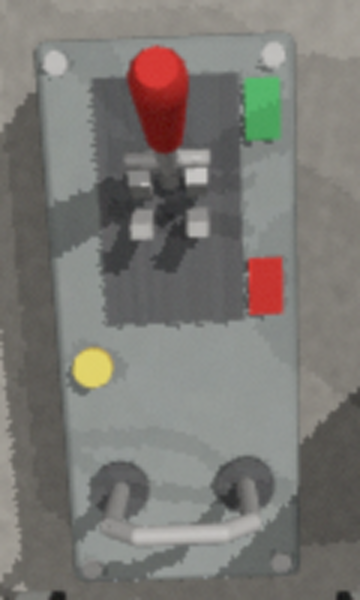

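```bash
cat >> h.py <<'E'
YAW=.258; BX=np.array([np.cos(YAW),np.sin(YAW),0]);BY=np.array([-BX[1],BX[0],0]);BZ=np.array([0,0,1.]);BO=np.array([.4844,-.276,0])
PIV=BO+.045*BY+.03*BZ; RING=BO-.06*BY+.104*BZ
def down(Y): 
    Z=-BZ; return np.c_[np.cross(Y,Z),Y,Z]
def batpose(th,s): # lean th toward +y, tcp at s from pivot
    a=np.sin(th)*BY+np.cos(th)*BZ; return PIV+s*a, np.c_[np.cross(BX,-a),BX,-a]
def show(*poses):
    from rig import sensors
    s=sensors.get_state();Rt=np.array(s['tool_rot']);p0=np.array(s['eef_pos'])
    print('t',s['time'],p0.round(4),'w',s['gripper_width'],'F',np.round(s['contact_force'],1),s['finger_force'])
    for p,M in poses: print((Rt.T@(p-p0)*1000).round(1),R.from_matrix(Rt.T@M).as_rotvec().round(3))
E
python3 -c "
from h import *
show(batpose(.38,.16),batpose(.38,.061))"
```

```text
t 2.75 [ 0.4994 -0.2921  0.2595] w 0.04218354883365807 F [-0.3 -0.   0.8] 0.0
[123.3 -13.9  81.1] [-0.006 -0.381 -0.028]
[ 86.5 -12.7 173. ] [-0.006 -0.381 -0.028]
```

Emit:
{"method": "send_rows", "body": {"motion": [[[0,41,-5,10,0,-0.13,-0.01],[0,82,-10,40,0,-0.25,-0.02],[0,123,-14,70,0,-0.38,-0.03],[0,123,-14,81,0,-0.38,-0.03],[0,123,-14,81,0,-0.38,-0.03],[0,123,-14,81,0,-0.38,-0.03]]]}}

```text
time: 3.35
eef_pos: [0.4568, -0.1727, 0.1783]
tool_rot: [[-0.247, 0.965, 0.09], [0.896, 0.263, -0.357], [-0.369, -0.007, -0.93]]
contact_force: [-0.2, -0.1, -0.4]
gripper_width: 0.0429
finger_force: 0.0
```

```bash
python3 -c "
from h import *
show(batpose(.38,.11),batpose(.38,.061))
f=wrist(); cv2.imwrite('pics/w3.png',f['pixels'][:,:,::-1])
a=np.sin(.38)*BY+np.cos(.38)*BZ
print([proj(f,PIV+k*a).round(1).tolist() for k in(.098,.08,.056)])
print([b for b in blobs(f,'red',50)])
"
```

```text
t 3.35 [ 0.4568 -0.1727  0.1783] w 0.04290642069540003 F [-0.2 -0.1 -0.4] 0.0
[-2.7  0.5 50.7] [-0.004 -0.003  0.01 ]
[-2.8  0.7 99.7] [-0.004 -0.003  0.01 ]
[[258.6, 213.9], [258.6, 205.9], [258.5, 196.8]]
[(253, [53.5, 115.4], [44, 104, 19, 24]), (362, [257.5, 205.8], [247, 192, 22, 31]), (141, [291.3, 218.3], [286, 212, 12, 14])]
```

View pics/w3.png

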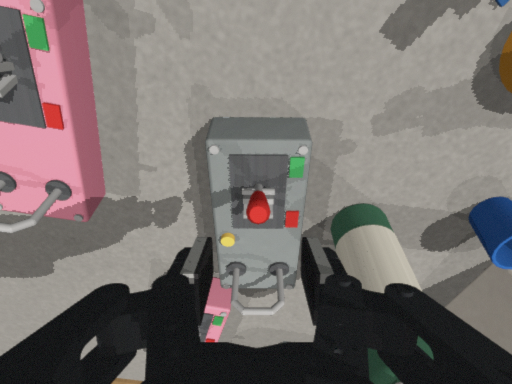

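The bat sits at (258,206), midway between the fingers and where I predicted it. I descend along its axis and grip.

Emit:
{"method": "send_rows", "body": {"motion": [[[0,-2,0,45,0,0,0.01],[0,-3,1,85,0,0,0.01],[0,-3,1,100,0,0,0.01],[0,-3,1,100,0,0,0.01],[1,-3,1,100,0,0,0.01],[1,-3,1,100,0,0,0.01],[1,-3,1,100,0,0,0.01],[1,-3,1,100,0,0,0.01],[1,-3,1,100,0,0,0.01]]], "newtons": 60}}

```text
time: 4.3
eef_pos: [0.469, -0.2155, 0.0892]
tool_rot: [[-0.228, 0.969, 0.092], [0.9, 0.246, -0.36], [-0.372, 0.001, -0.928]]
contact_force: [-0.9, 0.3, 5.6]
gripper_width: 0.0151
finger_force: 58.3
```

```bash
python3 -c "
from h import *
show(*[batpose(t,.061+.0135) for t in(.38,.24,.1,-.04,-.18,-.30,-.38)],batpose(-.38,.061))"
```

```text
t 4.3 [ 0.469  -0.2155  0.0892] w 0.015080530322381089 F [-0.9  0.3  5.6] 58.336050302605145
[  5.7  -0.6 -13. ] [-0.003  0.001 -0.009]
[ -4.7  -0.5 -12.3] [-0.002  0.141 -0.009]
[-14.9  -0.4 -10.1] [-0.001  0.281 -0.009]
[-24.7  -0.3  -6.5] [-0.001  0.421 -0.01 ]
[-33.8  -0.2  -1.6] [ 0.     0.561 -0.01 ]
[-41.1  -0.1   3.6] [ 0.001  0.681 -0.01 ]
[-45.6  -0.1   7.5] [ 0.001  0.761 -0.01 ]
[-36.3  -0.1  17.3] [ 0.001  0.761 -0.01 ]
```

Emit:
{"method": "send_rows", "body": {"motion": [[[1,0,0,-7,0,0,0],[1,0,0,-14,0,0,0],[1,0,0,-14,0,0,0],[1,0,0,-14,0,0,0]]], "newtons": 70}}

```text
time: 4.7
eef_pos: [0.4673, -0.2107, 0.1016]
tool_rot: [[-0.228, 0.969, 0.093], [0.9, 0.246, -0.36], [-0.372, 0.001, -0.928]]
contact_force: [2.9, -6.2, -5.9]
gripper_width: 0.0148
finger_force: 68.3
```

```bash
python3 -c "
from h import *
show(batpose(.38,.075))"
```

```text
t 4.7 [ 0.4673 -0.2107  0.1016] w 0.01479241990529369 F [ 2.9 -6.2 -5.9] 68.28133201837773
[ 5.6 -0.2 -0.1] [-0.002  0.001 -0.009]
```

Emit:
{"method": "send_rows", "body": {"motion": [[[1,-5,0,0.5,0,0.07,0],[1,-10.5,0,1.5,0,0.14,0],[1,-15.6,0,2.9,0,0.21,0],[1,-20.6,0,4.5,0,0.28,0],[1,-25.5,0,6.6,0,0.35,0],[1,-30.3,0,8.9,0,0.42,0],[1,-34.8,0,11.6,0,0.49,0],[1,-39.2,0,14.6,0,0.56,0],[1,-46.2,0,20.4,0,0.68,0],[1,-50.4,0,24.7,0,0.76,0],[1,-50.4,0,24.7,0,0.76,0],[1,-50.4,0,24.7,0,0.76,0]]]}}

```text
time: 5.9
eef_pos: [0.4809, -0.2626, 0.0951]
tool_rot: [[-0.228, 0.969, -0.093], [0.9, 0.247, 0.36], [0.372, -0.002, -0.928]]
contact_force: [2.5, 2.9, -7.7]
gripper_width: 0.0148
finger_force: 68.5
```

```bash
python3 -c "
from h import *
show(batpose(-.38,.075),batpose(-.38,.061))"
```

```text
t 5.9 [ 0.4809 -0.2626  0.0951] w 0.014802485888062801 F [ 2.5  2.9 -7.7] 68.48160277004354
[ 4.8 -0.1 -3. ] [ 0.002 -0.001 -0.009]
[ 4.7 -0.1 11. ] [ 0.002 -0.001 -0.009]
```

Emit:
{"method": "send_rows", "body": {"motion": [[[1,0,0,6,0,0,0],[1,0,0,12,0,0,0],[1,0,0,12,0,0,0],[0,0,0,12,0,0,0],[0,0,0,12,0,0,0],[0,0,0,12,0,0,0],[0,0,0,-30,0,0,0],[0,0,0,-75,0,0,0],[0,0,0,-95,0,0,0],[0,0,0,-95,0,0,0]]]}}

```text
time: 6.9
eef_pos: [0.4898, -0.302, 0.1879]
tool_rot: [[-0.227, 0.97, -0.087], [0.903, 0.243, 0.354], [0.365, 0.002, -0.931]]
contact_force: [0.0, 0.1, 0.3]
gripper_width: 0.0429
finger_force: 0.0
```

```bash
python3 -c "
from h import *
f=wrist(); cv2.imwrite('pics/w4.png',f['pixels'][:,:,::-1])
for th in(-.38,-.3):
  a=np.sin(th)*BY+np.cos(th)*BZ
  for o in(0,.014): print(th,o,[proj(f,PIV+(k+o)*a).round(1).tolist() for k in(.098,.08,.056)])
print([b for b in blobs(f,'red',50)])
from rig import vision
g=vision.grab_frame('side')
a=np.sin(-.38)*BY+np.cos(.38)*BZ
print('side',[proj(g,PIV+k*a).round(1).tolist() for k in(.098,.08,.056)],[proj(g,PIV+(k+.012)*a).round(1).tolist() for k in(.098,.08,.056)],[b for b in blobs(g,'red',8) if 250<b[1][0]<320 and 190<b[1][1]<250])
cv2.imwrite('pics/s4.png',np.vstack([cv2.resize(g['pixels'][180:280,240:360,::-1],(480,400),interpolation=2)]))
show((np.array([.55,.0,.30]),down(BX)))
"
```

```text
-0.38 0 [[259.2, 194.4], [258.9, 187.8], [258.5, 180.4]]
-0.38 0.014 [[259.5, 200.2], [259.1, 192.8], [258.7, 184.5]]
-0.3 0 [[259.1, 183.6], [258.8, 179.6], [258.5, 175.1]]
-0.3 0.014 [[259.4, 187.1], [259.0, 182.6], [258.7, 177.6]]
[(191, [43.8, 6.2], [34, 0, 19, 15]), (115, [89.2, 86.9], [82, 78, 15, 19]), (431, [258.3, 187.7], [248, 174, 22, 27]), (57, [293.6, 196.3], [288, 190, 11, 14])]
side [[291.8, 214.3], [289.6, 219.0], [286.6, 225.0]] [[293.3, 211.2], [291.1, 215.9], [288.1, 222.0]] [(61, [289.6, 218.6], [286, 213, 9, 13]), (15, [296.9, 229.5], [294, 228, 7, 4])]
t 7.0 [ 0.4884 -0.2987  0.1843] w 0.04251253006923765 F [-0.1  0.8 -0.4] 0.0
[297.9 132.6  -5.8] [-0.    -0.38  -0.011]
```

View pics/s4.png

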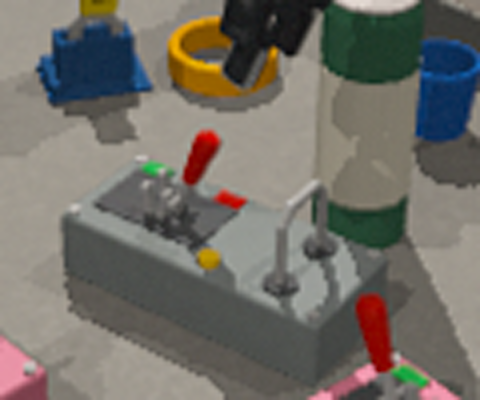

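The bat is in the ring-side notch and fully home: its image positions in both views match the prediction within half a pixel. Next is the hook.

```bash
python3 -c "
from h import *
Y=np.array([np.cos(1.13),np.sin(1.13),0]);Y2=np.array([np.cos(.6),np.sin(.6),0])
show((np.array([.49,-.2,.25]),down(BX)),(np.array([.56,-.08,.25]),down(Y2)),(np.array([.658,-.032,.22]),down(Y)))
"
```

```text
t 7.0 [ 0.4884 -0.2987  0.1843] w 0.04251253006923765 F [-0.1  0.8 -0.4] 0.0
[112.9  25.6 -25.7] [-0.    -0.38  -0.011]
[205.  122.8  10.9] [ 0.065 -0.377 -0.349]
[214.9 229.7  46.9] [ 0.166 -0.356 -0.872]
```

Emit:
{"method": "send_rows", "body": {"motion": [[[0,40,8,-20,0,-0.12,0],[0,80,17,-30,0,-0.25,-0.01],[0,113,26,-26,0,-0.38,-0.01],[0,150,65,-10,0.03,-0.38,-0.14],[0,180,95,0,0.05,-0.38,-0.25],[0,205,123,11,0.07,-0.38,-0.35],[0,209,160,22,0.1,-0.37,-0.48],[0,212,190,34,0.13,-0.37,-0.61],[0,215,230,47,0.15,-0.36,-0.74],[0,215,230,47,0.17,-0.36,-0.87],[0,215,230,47,0.17,-0.36,-0.87],[0,215,230,47,0.17,-0.36,-0.87]]]}}

```text
time: 8.2
eef_pos: [0.6574, -0.032, 0.2189]
tool_rot: [[-0.903, 0.43, -0.004], [0.43, 0.903, -0.006], [0.001, -0.007, -1.0]]
contact_force: [1.1, -0.0, -0.0]
gripper_width: 0.0427
finger_force: 0.0
```

```bash
python3 -c "
from h import *
f=wrist(); pickle.dump(f,open('w5.pkl','wb')); s=f['state'];print(s['time'],s['eef_pos'],np.round(s['tool_rot'],3))
print(blobs(f,'yellow',30),blobs(f,'blue',50))
p=f['pixels'][:,:,::-1].copy()
cv2.imwrite('pics/w5.png',p)
"
```

```text
8.2 [ 0.65736935 -0.0320405   0.21892682] [[-0.903  0.43  -0.004]
 [ 0.43   0.903 -0.006]
 [ 0.001 -0.007 -1.   ]]
[] [(3414, [257.0, 93.8], [229, 55, 56, 82]), (138, [145.4, 285.3], [134, 278, 22, 15]), (1611, [483.9, 316.0], [446, 297, 66, 46])]
```

View pics/w5.png

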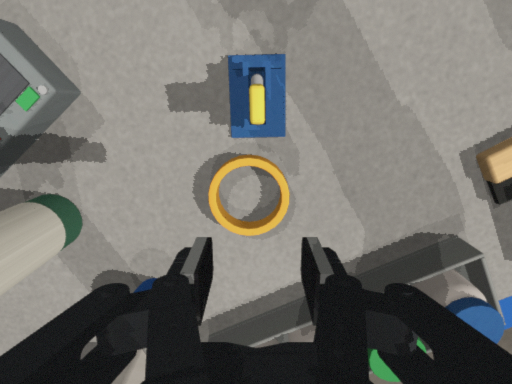

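The caddy is at (257,94) with the handle upright at u 250–265, v 83–125, aligned with the tool to within about 0.02 rad. The tape roll is at (249,195).

```bash
python3 -c "
from h import *
f=pickle.load(open('w5.pkl','rb'))
h=cv2.cvtColor(f['pixels'],cv2.COLOR_RGB2HSV)
m=cv2.inRange(h,(20,120,90),(36,255,255)); m[140:]=0
n,l,st,c=cv2.connectedComponentsWithStats(m); i=1+st[1:,4].argmax(); print(st[i],c[i])
r=cv2.minAreaRect(np.argwhere(l==i)[:,::-1].astype(np.float32)); B=cv2.boxPoints(r)
P=np.array([onz(f,b,.105)[:2] for b in B]); print('yellow',P.mean(0),[np.linalg.norm(P[k]-P[k-1]).round(4) for k in range(4)],[np.arctan2(*(P[k]-P[k-1])[::-1]).round(3) for k in range(4)])
n,l,st,c=cv2.connectedComponentsWithStats(mask(f,'blue')); i=[k for k in range(1,n) if abs(c[k][0]-257)<3][0]
hull=cv2.convexHull(np.argwhere(l==i)[:,::-1].astype(np.float32)); r=cv2.minAreaRect(hull);B=cv2.boxPoints(r)
P=np.array([onz(f,b,.005)[:2] for b in B]); print('caddy',P.mean(0),[np.linalg.norm(P[k]-P[k-1]).round(4) for k in range(4)],[np.arctan2(*(P[k]-P[k-1])[::-1]).round(3) for k in range(4)])
"
```

```text
[249  84  16  40 597] [256.81072027 103.58291457]
yellow [ 0.59280623 -0.00300491] [np.float64(0.0291), np.float64(0.0114), np.float64(0.029), np.float64(0.0118)] [np.float64(2.691), np.float64(1.126), np.float64(-0.437), np.float64(-2.014)]
caddy [ 5.86023325e-01 -4.23688386e-05] [np.float64(0.0826), np.float64(0.0564), np.float64(0.0824), np.float64(0.0603)] [np.float64(2.704), np.float64(1.151), np.float64(-0.391), np.float64(-1.987)]
```

```bash
python3 -c "
from h import *
F=pickle.load(open('f0.pkl','rb'));w=pickle.load(open('w5.pkl','rb'))
print('caddy top',onz(F['top'],(232.3,176.6),.005))
print('bar end wrist',onz(w,(257,74),.05))
hx=np.array([np.cos(-.44),np.sin(-.44),0])
for n,c in(('H',[.5928,-.003]),('C',[.586,0])):
  for z in(.005,.044,.087,.105): 
    p=np.array([*c,z]); print(n,z,[proj(F[k],p).round(1).tolist() for k in('side','top')],proj(w,p).round(1))
S=F['side'];cr=cv2.resize(S['pixels'][160:215,235:295,::-1],None,fx=8,fy=8,interpolation=2);cv2.imwrite('pics/c5.png',cr)
"
```

```text
caddy top [ 0.5895842  -0.00126442  0.005     ]
bar end wrist [0.56903069 0.00832443 0.05      ]
H 0.005 [[264.3, 198.2], [232.8, 175.7]] [257.2 103.9]
H 0.044 [[264.1, 187.7], [232.3, 174.0]] [257.  103.8]
H 0.087 [[263.8, 175.9], [231.7, 172.0]] [256.7 103.8]
H 0.105 [[263.7, 170.8], [231.4, 171.1]] [256.5 103.8]
C 0.005 [[262.1, 198.5], [231.9, 177.6]] [257.1  96.6]
C 0.044 [[261.8, 188.0], [231.4, 176.0]] [256.8  95.7]
C 0.087 [[261.5, 176.2], [230.7, 174.1]] [256.4  94.4]
C 0.105 [[261.4, 171.1], [230.4, 173.2]] [256.2  93.7]
```

View pics/c5.png

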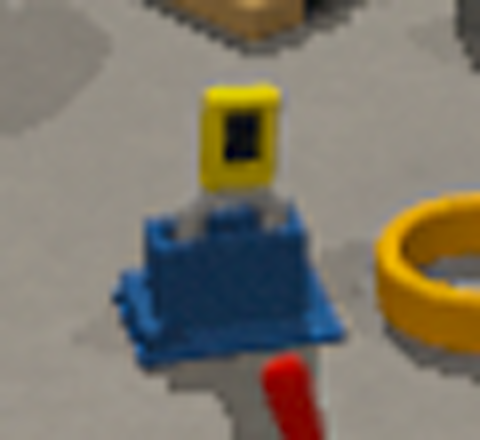

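The side crop shows the handle only slightly tilted in its slot, to the right, with about 3 mm of play. I go for the yellow handle directly.

```bash
python3 -c "
from h import *
Y=np.array([np.cos(1.13),np.sin(1.13),0])
show((np.array([.592,-.0027,.13]),down(Y)),(np.array([.592,-.0027,.068]),down(Y)))
"
```

```text
t 8.25 [ 0.6576 -0.0324  0.2197] w 0.04265272180475675 F [ 0.  -0.5  0.1] 0.0
[72.  -0.9 89.6] [-0.006  0.001 -0.004]
[ 72.1  -0.5 151.6] [-0.006  0.001 -0.004]
```

Emit:
{"method": "send_rows", "body": {"motion": [[[0,40,0,10,0,0,0],[0,72,-1,40,0,0,0],[0,72,-1,85,0,0,0],[0,72,-1,125,-0.01,0,0],[0,72,-1,151,-0.01,0,0],[0,72,-1,151,-0.01,0,0],[0,72,-1,151,-0.01,0,0]]]}}

```text
time: 8.95
eef_pos: [0.5932, -0.0031, 0.07]
tool_rot: [[-0.903, 0.429, 0.004], [0.429, 0.903, 0.003], [-0.003, 0.005, -1.0]]
contact_force: [0.8, -0.2, 0.1]
gripper_width: 0.043
finger_force: 0.0
```

Emit:
{"method": "send_rows", "body": {"motion": [[[1,0,0,0,0,0,0],[1,0,0,0,0,0,0],[1,0,0,0,0,0,0],[1,0,0,0,0,0,0],[1,0,0,0,0,0,0],[1,0,0,-10,0,0,0],[1,0,0,-20,0,0,0]]], "newtons": 60}}

```text
time: 9.65
eef_pos: [0.5924, -0.0028, 0.0894]
tool_rot: [[-0.904, 0.427, 0.002], [0.427, 0.904, 0.003], [-0.001, 0.004, -1.0]]
contact_force: [0.2, -0.1, -1.2]
gripper_width: 0.0113
finger_force: 58.4
```

```bash
python3 -c "
from h import *
Y=np.array([np.cos(.7),np.sin(.7),0])
show((np.array([.56,-.05,.27]),down(Y)),(np.array([.49,-.2,.27]),down(BX)),(np.array([*RING[:2],.23]),down(BX)))
print(RING)
"
```

```text
t 9.65 [ 0.5924 -0.0028  0.0894] w 0.011341408454260925 F [ 0.2 -0.1 -1.2] 58.376038670539856
[   9.   -55.8 -180.8] [ 0.004 -0.     0.429]
[   8.2 -221.4 -181.5] [ 0.004 -0.001  0.871]
[ -57.8 -338.5 -141.8] [ 0.004 -0.001  0.871]
[ 0.49970884 -0.33401413  0.104     ]
```

Emit:
{"method": "send_rows", "body": {"motion": [[[1,0,0,-45,0,0,0],[1,0,0,-90,0,0,0],[1,3,-20,-130,0,0,0.12],[1,9,-40,-165,0,0,0.26],[1,9,-65,-181,0,0,0.4],[1,9,-105,-181,0,0,0.53],[1,9,-145,-181,0,0,0.66],[1,8,-185,-181,0,0,0.79],[1,8,-221,-181,0,0,0.87],[1,8,-221,-181,0,0,0.87],[1,8,-221,-181,0,0,0.87]]]}}

```text
time: 10.75
eef_pos: [0.49, -0.2003, 0.2695]
tool_rot: [[-0.254, 0.967, 0.004], [0.967, 0.254, 0.004], [0.003, 0.005, -1.0]]
contact_force: [0.4, 0.8, -0.6]
gripper_width: 0.011
finger_force: 59.2
```

```bash
python3 -c "
from h import *
from rig import vision
show((np.array([*RING[:2],.23]),down(BX)),(np.array([*RING[:2],.17]),down(BX)))
from rig import sensors
s=sensors.get_state();g=vision.grab_frame('side');g2=vision.grab_frame('top')
p=np.array(s['eef_pos']);Rt=np.array(s['tool_rot'])
# expected hook pts in tool frame: origin at z=+63mm ; x across mouth = tool x
P=lambda x,z:proj(g,p+Rt@np.array([x,0,.063-z])).round(1).tolist()
print('handle corners',[P(x,z) for x,z in((-.015,.1),(.015,.1),(.015,.058),(-.015,.058))],'legs',P(-.023,0),P(.023,0))
c=P(0,.05);u,v=int(c[0]),int(c[1]);print(c)
cv2.imwrite('pics/c6.png',cv2.resize(g['pixels'][v-45:v+45,u-40:u+40,::-1],None,fx=6,fy=6,interpolation=2))
print('crop org',u-40,v-45,[b for b in blobs(g,'yellow',8) if abs(b[1][0]-u)<40 and abs(b[1][1]-v)<45])
"
```

```text
t 10.75 [ 0.49   -0.2003  0.2695] w 0.01100614184118674 F [ 0.4  0.8 -0.6] 59.16132152080536
[-131.9  -24.9   39. ] [ 0.005 -0.003 -0.001]
[-132.   -25.2   99. ] [ 0.005 -0.003 -0.001]
handle corners [[282.3, 138.7], [272.4, 136.0], [272.6, 151.7], [282.3, 154.6]] legs [284.8, 176.3] [270.3, 171.4]
[277.4, 156.1]
crop org 237 111 [(40, [281.6, 147.6], [279, 140, 5, 16]), (9, [306.7, 190.8], [306, 187, 2, 8]), (11, [284.4, 192.3], [282, 189, 7, 7])]
```

View pics/c6.png

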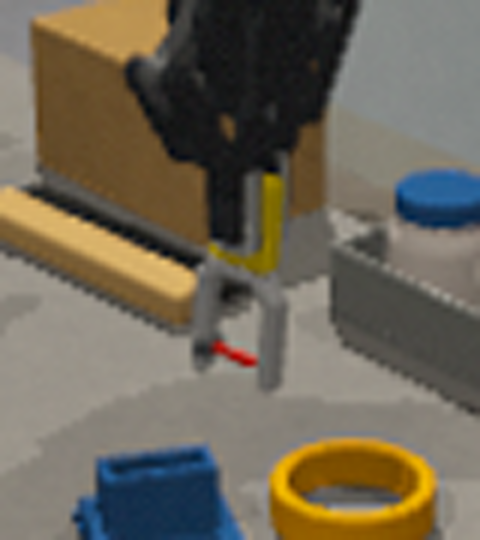

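The gripped hook leans about 0.1 rad: leg ends at (270.7,171.8) and (281.7,175.7), against a prediction of (271.8,172) and (282.8,175.7), with the handle shifted the other way. I straighten it with a −0.1 rad turn about tool y plus 2 mm in x while going over the ring.

Emit:
{"method": "send_rows", "body": {"motion": [[[1,-40,-8,10,0,-0.03,0],[1,-80,-16,20,0,-0.06,0],[1,-115,-22,35,0,-0.1,0],[1,-130,-25,60,0,-0.1,0],[1,-130,-25,69,0,-0.1,0],[1,-130,-25,69,0,-0.1,0],[1,-130,-25,69,0,-0.1,0]]]}}

```text
time: 11.55
eef_pos: [0.5014, -0.3297, 0.2]
tool_rot: [[-0.258, 0.966, 0.03], [0.961, 0.259, -0.092], [-0.097, 0.005, -0.995]]
contact_force: [-0.2, 1.2, -1.1]
gripper_width: 0.0113
finger_force: 59.1
```

```bash
python3 -c "
from h import *
from rig import vision,sensors
T=down(BX)@R.from_rotvec([0,-.1,0]).as_matrix()
show(*[(np.array([*(RING+.002*BY)[:2],z]),T) for z in(.2,.175,.15,.118)])
s=sensors.get_state();g=vision.grab_frame('side')
p=np.array(s['eef_pos'])-.002*BY
P=lambda x,z:proj(g,p+x*BY+(z-.063)*BZ).round(1).tolist()
print('exp leg centres',P(-.0175,0),P(.0175,0),'handle right edge',P(-.015,.1),P(-.015,.058),'ring',[proj(g,RING+k*BX).round(1).tolist() for k in(-.014,.014)])
c=P(0,.02);u,v=int(c[0]),int(c[1])
cv2.imwrite('pics/c7.png',cv2.resize(g['pixels'][v-40:v+60,u-45:u+45,::-1],None,fx=6,fy=6,interpolation=2)); print(u-45,v-40)
"
```

```text
t 11.55 [ 0.5014 -0.3297  0.2   ] w 0.011297610924066033 F [-0.2  1.2 -1.1] 59.083197712898254
[-1.7 -2.7  0.2] [ 0.006 -0.003  0.004]
[ 0.7 -2.8 25.1] [ 0.006 -0.003  0.004]
[ 3.1 -3.  50. ] [ 0.006 -0.003  0.004]
[ 6.2 -3.1 81.8] [ 0.006 -0.003  0.004]
exp leg centres [321.5, 219.6] [309.2, 214.9] handle right edge [322.8, 182.7] [321.9, 198.5] ring [[311.7, 231.9], [317.7, 226.6]]
270 170
```

View pics/c7.png

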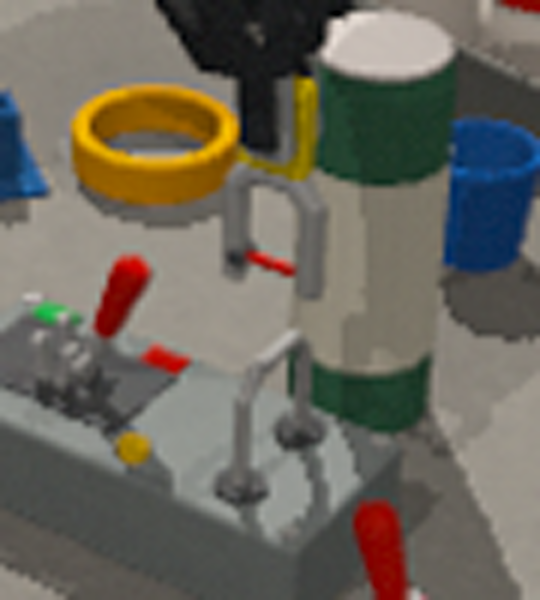

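The legs at (309,215.5) and (321.8,219) match the prediction for an upright hook centred over the ring, so I push down.

Emit:
{"method": "send_rows", "body": {"motion": [[[1,0,-2,10,0,0,0],[1,1,-2,25,0,0,0],[1,2,-2,36,0,0,0],[1,3,-2,46,0,0,0],[1,3,-2,54,0,0,0],[1,4,-2,62,0,0,0],[1,4,-2,68,0,0,0],[1,4,-2,74,0,0,0],[1,5,-2,78,0,0,0],[1,5,-2,78,0,0,0],[1,5,-2,78,0,0,0]]]}}

```text
time: 12.7
eef_pos: [0.4994, -0.3354, 0.1252]
tool_rot: [[-0.254, 0.967, 0.031], [0.962, 0.256, -0.093], [-0.097, 0.006, -0.995]]
contact_force: [-7.7, 6.6, 23.5]
gripper_width: 0.0111
finger_force: 63.4
```

```bash
python3 -c "
from h import *
show((np.array([*(RING+.002*BY)[:2],.121]),down(BX)))
"
```

```text
t 12.7 [ 0.4994 -0.3354  0.1252] w 0.01111797242824727 F [-7.7  6.6 23.5] 63.43602418899536
[3.6 0.7 3.9] [0.006 0.098 0.   ]
```

Emit:
{"method": "send_rows", "body": {"motion": [[[1,0,0,-3,0,0,0],[1,0,0,-3,0,0,0],[1,0,0,-3,0,0,0]]]}}

```text
time: 13.0
eef_pos: [0.4996, -0.3351, 0.1257]
tool_rot: [[-0.254, 0.967, 0.031], [0.962, 0.256, -0.094], [-0.099, 0.006, -0.995]]
contact_force: [-1.9, 1.4, 8.3]
gripper_width: 0.0113
finger_force: 60.9
```

```bash
python3 -c "
from h import *
from rig import vision
show()
from rig import sensors
p=np.array(sensors.get_state()['eef_pos'])-.002*BY-.065*BZ
g=vision.grab_frame('side')
print('gate shut exp ends',[proj(g,p+x*BY+.0135*BZ).round(1).tolist() for x in(-.012,.012)],'open exp',[proj(g,p+x*BY+z*BZ).round(1).tolist() for x,z in((-.012,.0135),(-.010,.034),(.012,.0135),(.010,.034))])
h=cv2.cvtColor(g['pixels'],cv2.COLOR_RGB2HSV);m=(cv2.inRange(h,(0,120,60),(8,255,255))|cv2.inRange(h,(174,120,60),(180,255,255)))
n,l,s,c=cv2.connectedComponentsWithStats(m)
print([(s[i].tolist(),c[i].round(1).tolist()) for i in range(1,n) if 280<c[i][0]<345 and 200<c[i][1]<260])
"
```

```text
t 13.0 [ 0.4996 -0.3351  0.1257] w 0.011298347767527556 F [-1.9  1.4  8.3] 60.88165998458862
gate shut exp ends [[319.3, 241.2], [311.1, 237.8]] open exp [[319.3, 241.2], [319.0, 234.2], [311.1, 237.8], [312.1, 231.4]]
[([286, 212, 9, 14, 73], [289.7, 218.4]), ([294, 228, 8, 4, 23], [297.3, 229.7]), ([312, 238, 7, 4, 14], [315.2, 239.7])]
```

The red gate at (315.2,239.7), bbox 312–319 × 238–242, lies where a shut gate should be and below the bar, so it has snapped. I release and retreat.

Emit:
{"method": "send_rows", "body": {"motion": [[[1,0,0,-1.5,0,0,0],[1,0,0,-1.5,0,0,0],[0.5,0,0,-1.5,0,0,0],[0,0,0,-1.5,0,0,0],[0,0,0,-1.5,0,0,0],[0,0,0,-1.5,0,0,0],[0,0,0,-20,0,0,0],[0,0,0,-60,0,0,0],[0,0,0,-105,0,0,0],[0,0,0,-145,0,0,0],[0,0,0,-145,0,0,0],[0,0,0,-145,0,0,0]]]}}

```text
time: 14.25
eef_pos: [0.4953, -0.3207, 0.2697]
tool_rot: [[-0.255, 0.966, 0.031], [0.962, 0.257, -0.093], [-0.098, 0.006, -0.995]]
contact_force: [0.3, 0.6, 0.0]
gripper_width: 0.0427
finger_force: 0.0
```

```bash
python3 -c "
from h import *
from rig import vision
show()
g=vision.grab_frame('side');F=pickle.load(open('f0.pkl','rb'))
b=RING-.046*BZ
print('exp gate shut',[proj(g,b+x*BY+.0135*BZ).round(1).tolist() for x in(-.012,.012)],'handle exp',proj(g,b+.08*BZ))
h=cv2.cvtColor(g['pixels'],cv2.COLOR_RGB2HSV);m=(cv2.inRange(h,(0,120,60),(8,255,255))|cv2.inRange(h,(174,120,60),(180,255,255)))
for m in(m,cv2.inRange(h,(22,150,100),(34,255,255))):
  n,l,s,c=cv2.connectedComponentsWithStats(m)
  print([(s[i].tolist(),c[i].round(1).tolist()) for i in range(1,n) if 280<c[i][0]<345 and 180<c[i][1]<260])
t=vision.grab_frame('top')
d=cv2.absdiff(t['pixels'],F['top']['pixels']).max(2)
n,l,s,c=cv2.connectedComponentsWithStats((d>50).astype(np.uint8)); print('top diff',[(s[i].tolist()) for i in range(1,n) if s[i,4]>15])
"
```

```text
t 14.25 [ 0.4953 -0.3207  0.2697] w 0.04268793283704973 F [0.3 0.6 0. ] 0.0
exp gate shut [[318.3, 241.6], [310.1, 238.2]] handle exp [315.34064262 217.63536652]
[([286, 212, 9, 14, 73], [289.7, 218.4]), ([294, 228, 8, 4, 23], [297.3, 229.7]), ([312, 238, 8, 4, 17], [315.5, 239.7])]
[([301, 185, 1, 1, 1], [301.0, 185.0]), ([282, 186, 11, 12, 33], [285.6, 192.3]), ([303, 186, 1, 1, 1], [303.0, 186.0]), ([300, 188, 9, 9, 19], [305.4, 192.8]), ([294, 197, 5, 1, 5], [296.0, 197.0]), ([308, 208, 13, 19, 144], [314.6, 217.1]), ([290, 242, 5, 5, 20], [291.8, 244.3])]
top diff [[228, 165, 8, 15, 63], [341, 167, 7, 9, 21], [339, 181, 10, 12, 60], [351, 184, 13, 19, 110], [307, 203, 9, 4, 20], [360, 207, 5, 23, 96], [291, 208, 5, 4, 17], [370, 210, 6, 8, 26], [328, 212, 17, 10, 82], [319, 257, 9, 10, 36], [294, 258, 23, 25, 301], [321, 269, 9, 12, 77], [280, 281, 8, 5, 30], [289, 286, 22, 5, 68], [0, 299, 24, 18, 306], [252, 317, 53, 38, 559], [214, 340, 43, 44, 957], [262, 345, 12, 24, 159], [16, 359, 44, 25, 586], [211, 361, 12, 7, 54], [0, 370, 7, 7, 26], [160, 370, 44, 14, 399], [0, 379, 4, 5, 17]]
```

The hook hangs with its gate shut, the bat is home, and the arm is clear. Nothing in the top view shows any other object moved. Handing in.

```bash
python3 -c "
from rig import job
print(job.job_done())"
```

```text
the job is handed in; nothing more can be done
None
```

The lockout is done and handed in at about 14 s: the red bat is fully home in its off notch and the snap hook hangs on the same box's ring with its gate shut, both checked by image measurement before hand-in, though I viewed 12 pictures, two over the limit of 10.

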